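# Hang the solder-reel carrier on its two hooks and close the keeper

### The arm

A 6-joint arm with a two-finger parallel gripper is mounted at the origin on a cart in front of the work surface, level with it; the furniture and walls round the work are solid. World frame = base frame: x ahead of the robot, y to its left, z up, the work surface at z = 0. Lengths are in mm, angles in rad, forces in N, time in s.
With the tool pointing down it reaches from about 375 to 825 mm from the base axis. Payload 5.5 kg.
Tool frame: the origin (TCP) lies midway between the tips of the shut fingers; the grasp point (between the pads) lies 19 mm behind it (hold_point_z is the distance from the TCP to the grasp point, in mm); z points along the fingers, y is the line along which they close (so a half turn about z gives the same grasp; the last joint's range is limited). The gripper opens to 85 mm and grips with 20 to 120 N. Pads are 22 mm wide; open, the fingers measure 114 mm over their backs; the gripper's body (76 mm by 85 mm) begins 54 mm behind the grasp point. The pads swing forward as they close: fully open they stand 13 mm farther back than shut.
Start: joints at [1.156, 0.314, -0.047, 1.21, 0, 1.571], TCP at [241.8, 549.115, 231.299] pointing down, gripper open.
Joint ranges: [-2.67, 2.67], [-0.69, 1.73], [-1.03, 1.25], [-2.08, 2.16], [-1.42, 1.45], [-3.14, 3.14]. Speed limits (rad/s): [2.39, 2.39, 3.01, 3.14, 3.14, 3.14].

### API

Orientations are given as a unit quaternion [w, x, y, z].
In Python, from bench import * gives the robot as it stands.
- The arm moves only by the tool play_rows, never from a script. Its argument "commands" is a list of rows, each a list of 2 entries, a list of its own where there are three numbers: the shift along the tool's x, y, z in m, then the turn about the tool's z in degrees. In form: [[[dx, dy, dz], twist], ...]. A call has 1 to 12 rows; each row shifts and turns the commanded pose from where the row before left it, along the tool's axes as they then stand; what a row does not reach is not made up. A row lasts 1/10 s, in which the tool goes at most 50 mm and 8.59 degrees, less where a joint would pass 70% of its speed; a pose out of reach is approached as far as the arm can. A call with a gripper value outside its range is refused whole. "grip" is the finger opening in m, from 0 to 0.0854, set as the call begins (left out, the last holds). The fingers move at their own pace and stop on an object; the grip force is fixed at half the most. Time passes only in rows, so rows that do not move let the fingers close. It gives the time, the measured TCP pose, the force, the opening and the grip force at its end, in the units of the state.
- sense(): the state, without advancing time (a new reading comes with each control period).
- get_image(name): name is "scene" or "side" or "wrist"; returns a dict with "color" (400x640x3 uint8, red, green, blue), "range_z" (400x640 float32, mm along the optical axis (not along the pixel's ray), 0 where there is no reading), "fx", "fy", "cx", "cy" (pixels), "dist_coeffs" ([k1, k2, p1, p2, k3] as OpenCV has them; the pictures are not rectified), "R" (3x3) and "t" (3): a world point X has camera coordinates R X + t. Camera axes: x right, y down, z forward; pixel columns grow to the right and rows downward; lengths in mm; the calibration is good to about 2 mm. A picture is of the moment at which its call begins.
- finish_job(): hands the job in; it is judged then, once.
The state is a dict: "clock": time; "joint_positions": joint angles; "joint_velocities": joint speeds; "joint_torque": joint torques, N m; "ee_pos": TCP position; "tool_rot": TCP orientation; "contact_force": force on the tool from outside, world axes, zero at the start; "wrist_torque": the same for the moment, N m; "finger_gap": opening from 0.0 (shut) to 1.0 (fully open); "grasp_force": force on a finger pad.
Only numpy, scipy, OpenCV 4.12 (cv2) and the standard library are available. Lean on these libraries where they do the work, as an engineer would, in place of code of your own. Each camera call takes 0.05 s, during which the arm holds its last target. There are 200 camera calls.

### The job

Put the solder-reel carrier back on its bench stand: carry it by the black grip, lower its top bar into both blue hooks at once, and let go only when the bar is fully down in both of them. Then tip the keeper with the red sleeve over the bar until it lies fully down, so that a pull on the solder cannot lift the carrier out. Leave the tip cleaner, the grey keypad box and the little red-capped bottle where they are.

Things in the scene. Friction and masses are not known exactly. Their poses are not given: they have to be found in the camera images.
- carrier: Solder-reel carrier, loose, about 0.65 kg (0.5 to 0.8): two aluminium cheeks joined by a steel top bar along its y axis, two yellow reels (56 mm diameter) between them. Stands on its feet, 152 mm wide (y), 56 mm deep (x), 137 mm tall. Origin: under its middle at foot level, z up. Bar 10 mm thick, axis 95 mm above the origin. Front and back are alike. Hung up, its feet are 17 mm above the bench.
- bar_mid (a point): Middle of the carrier's top bar, on its axis; axes as the carrier. Round it is the black grip block, 28 mm wide (y) by 18 mm (x), reaching from 10 mm below to 42 mm above the bar's axis, the carrier's highest part; nothing else is on the bar for 48 mm either side; the reels' tops are 33 mm below the bar's axis.
- neck_left (a point): Middle of the bar's bare neck on the carrier's +y side, on the bar's axis, 61 mm from bar_mid. The hook goes under this neck, which is 18 mm long between the cheek and the black end collar (21 mm diameter).
- neck_right (a point): The same neck on the carrier's -y side, 61 mm from bar_mid.
- stand: Fixed bench stand: steel base plate 97x140 mm, 10 mm high (23 mm in front of to 74 mm behind the origin), two blue upright plates (42 to 68 mm behind, 134 mm high), each 6 mm thick with an open-topped hook in front. Origin: on the bench below the middle between the hook seats; z up, x from the hooks back to the uprights, y along the line of hooks.
- seat_left (a point): Where the bar's axis lies when fully down in the hook on the stand's +y side: 61 mm from the middle, 112 mm above the bench. The hook is 6 mm thick (the 18 mm neck leaves 6 mm sideways either way); its slot is 15 mm wide for the 10 mm bar and flares to about 29 mm at the mouth; tip and back end 134 mm above the bench.
- seat_right (a point): The same seat in the hook on the stand's -y side. Either neck may go in either hook. The open front of the hooks faces roughly to the robot's left, the uprights and the keeper to its right.
- keeper (a joint): Keeper angle, rad: 0 = fully down over the bar on its stop, 1.57 = upright, 2.2 = leaning back, away from the hooks. A U-shaped steel bail 83 mm wide; closed, its two arms lie 2 mm above the seated bar, between cheeks and grip. Stiff hinge: it stays where it is left; about 2 N at the rod moves it. Starts open, at 1.8 to 2.1.
- keeper_rod (a point): Middle of the keeper's cross rod, on its axis, 85 mm from the hinge; the red sleeve round it is 14 mm thick and 56 mm long. The rod runs along the stand's y axis. Keeper down: 30 mm in front of the bar, 122 mm above the bench, in front of the grip. Open at the start: about 200 mm above the bench, 74 to 98 mm behind the seats' line.
- keeper_hinge (a point): Middle of the keeper's hinge on the stand, 55 mm behind the seats' line and 122 mm above the bench; the hinge axis is the stand's y axis; axes as the stand. (The shelf over the bench begins 630 mm ahead of the robot's base axis, 548 mm above the bench: wrists must stay in front of it.)
- cleaner: Bystander: white soldering-tip cleaner with brass wool, 92 mm across, 33 mm high; origin under its middle.
- programmer: Bystander: grey box with a keypad, 78x62x17 mm; origin under its middle.
- flux_bottle: Bystander: little dropper bottle with a red cap, 32 mm across, 85 mm tall; origin under its middle.

How it is judged:
By the outcome, as a careful person would: the job done as asked, in the order asked, and still so for the second after the job is handed in, with the robot touching nothing.
It also fails if it takes over 64 s, if anything falls off the work surface, if the arm or the gripper's body presses on something with over 40 N, if the wrist force passes 120 N, or if a joint passes its speed limit or range.

## Working session

There is one attempt and no reset: what is moved stays moved. The work goes in short steps, Python scripts to look and compute and a tool call to move; the robot and the scene stay as the last step left them, time stands still between calls to the robot, and variables do not carry over. Pictures are saved under pics/ and viewed, at most 10 in all, crops included, and the job is handed in when it is done.

Besides the shell and the picture viewer there is one more tool, called after "Emit:" by a JSON object that holds its "name" and its "arguments", one argument or row to a line. play_rows: Moves the arm, as the interface text tells. Its arguments: {"type":"object","properties":{"commands":{"type":"array"},"grip":{"type":"number"}},"required":["commands"]}

```bash
mkdir -p pics
cat > h.py <<'E'
from bench import *
import numpy as np, cv2
def grab(n):
    im=get_image(n); np.savez(f'pics/{n}.npz',**im); return im
def pts(im):
    "world points per pixel (HxWx3), nan where no reading"
    h,w=im['range_z'].shape
    K=np.array([[im['fx'],0,im['cx']],[0,im['fy'],im['cy']],[0,0,1]],float)
    u,v=np.meshgrid(np.arange(w),np.arange(h))
    n=cv2.undistortPoints(np.stack([u,v],-1).reshape(-1,1,2).astype(float),K,np.array(im['dist_coeffs'],float)).reshape(h,w,2)
    z=np.where(im['range_z']>0,im['range_z'],np.nan)[...,None]
    return (np.concatenate([n*z,z],-1)-np.array(im['t']))@np.array(im['R'])
E
python3 - <<'E'
from h import *
print(sense())
for n in ('scene','side'):
    im=grab(n); cv2.imwrite(f'pics/{n}1.png',im['color'][...,::-1]); print(n,np.array(im['R']).round(3).tolist(),np.array(im['t']).round(1),im['fx'])
E
```

```text
{'clock': 0.0, 'joint_positions': array([ 1.15599910e+00,  3.14226439e-01, -4.80555246e-02,  1.21021886e+00,
        6.87240512e-06,  1.57084300e+00]), 'joint_velocities': array([-0.00048213,  0.00106024, -0.00081556, -0.00077915, -0.00056249,
        0.00080757]), 'joint_torque': array([-7.15380593e-04, -5.39586210e+01,  3.39754307e+01,  1.91645999e-02,
       -4.05501169e-05,  6.31959594e-06]), 'ee_pos': array([241.56864919, 548.59315155, 230.44465439]), 'tool_rot': array([-1.78833687e-04,  2.05937727e-01,  9.78564728e-01, -8.33280638e-04]), 'contact_force': array([ 0.32242822, -0.35920872, -0.27050536]), 'wrist_torque': array([-0.00530865,  0.02502358,  0.00660389]), 'grasp_force': 0.0, 'finger_gap': 0.9987248302905756}
scene [[0.827, -0.562, -0.013], [-0.328, -0.463, -0.824], [0.456, 0.686, -0.567]] [-307.   328.3  549.1] 365.78959962553427
side [[0.831, -0.556, 0.004], [-0.316, -0.478, -0.819], [0.458, 0.68, -0.573]] [-346.9  322.8  665.6] 393.5908434155373
```

View pics/scene1.png

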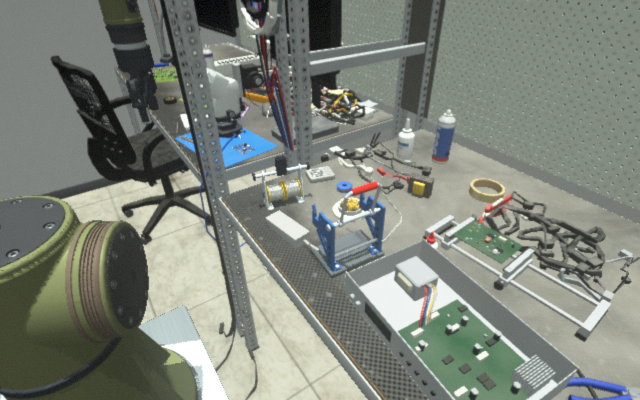

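View pics/side1.png

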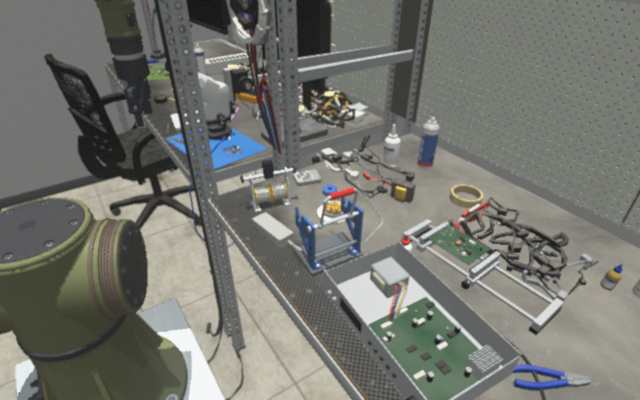

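The scene picture shows the carrier at about (283,188) with its black grip at (281,165), and the stand at (350,230) with the red keeper sleeve at (363,189). The cleaner sits behind the stand at (350,205), the keypad box at (320,173), and the bottle's red cap at (430,238). The side picture shows the same things from a nearby viewpoint.

Run:
```python
from h import *
for n in ('scene','side'):
    im=dict(np.load(f'pics/{n}.npz')); P=pts(im); c=im['color'].astype(int)
    print(n,'cam',(-im['R'].T@im['t']).round(0))
    r,g,b=c[...,0],c[...,1],c[...,2]
    def rep(nm,m):
        q=P[m&~np.isnan(P[...,0])]
        if len(q)==0: print(nm,0);return q
        print(nm,len(q),'lo',np.percentile(q,3,axis=0).round(0),'med',np.median(q,axis=0).round(0),'hi',np.percentile(q,97,axis=0).round(0)); return q
    box=lambda u0,u1,v0,v1:(np.add.outer(np.zeros(400),np.arange(640))>=u0)&(np.add.outer(np.zeros(400),np.arange(640))<u1)&(np.add.outer(np.arange(400),np.zeros(640))>=v0)&(np.add.outer(np.arange(400),np.zeros(640))<v1)
    S=box(300,395,175,275) if n=='scene' else box(285,370,180,275)
    blue=(b>r+40)&(b>g+25)&S&(P[...,2]>15)&(P[...,2]<150)
    q=rep('blue',blue)
    t=q[q[:,2]>118]; 
    k=cv2.kmeans(t[:,:2].astype(np.float32),4,None,(3,50,.1),10,0); print('tops',k[2].round(0).tolist(),np.bincount(k[1].ravel()))
    red=(r>g+70)&(r>b+70)&S&(P[...,2]>150)
    q=rep('red',red)
    m=q.mean(0);_,_,V=np.linalg.svd(q-m);print(' red axis',V[0].round(3),m.round(1))
    C=box(250,310,145,215) if n=='scene' else box(238,300,150,215)
    q=rep('black',C&(c.max(-1)<60)&(P[...,2]>60)&(P[...,2]<145)&(P[...,0]<700))
    q=rep('carrier',C&(P[...,2]>84)&(P[...,2]<145)&(P[...,0]<750))
    q=rep('bar',C&(P[...,2]>85)&(P[...,2]<103)&(P[...,0]<750))
    if len(q): m=q.mean(0);_,_,V=np.linalg.svd((q-m)[:,:2]);print(' bar axis',V[0].round(3),m.round(1))
```

```text
scene cam [ 111. -397.  578.]
blue 672 lo [433.  43.  15.] med [443.  85.  93.] hi [661. 315. 135.]
tops [[436.0, 73.0], [556.0, 52.0], [560.0, 96.0], [440.0, 119.0]] [74 41 32 48]
red 170 lo [468.  31. 205.] med [494.  35. 211.] hi [520.  43. 213.]
 red axis [-0.996  0.087  0.003] [493.9  35.6 210. ]
black 119 lo [471. 347.  93.] med [481. 351. 116.] hi [492. 355. 133.]
carrier 452 lo [413. 337.  89.] med [481. 352. 102.] hi [553. 372. 138.]
bar 252 lo [412. 335.  88.] med [479. 352.  98.] hi [553. 373. 103.]
 bar axis [-0.975  0.223] [481.4 354.4  97.3]
side cam [  86. -491.  648.]
blue 355 lo [435.  43.  15.] med [443.  86. 106.] hi [644. 301. 134.]
tops [[559.0, 54.0], [442.0, 116.0], [562.0, 95.0], [438.0, 72.0]] [35 31 21 51]
red 141 lo [470.  30. 204.] med [495.  34. 209.] hi [522.  42. 212.]
 red axis [-0.996  0.088  0.004] [495.6  34.6 208.8]
black 133 lo [473. 345.  90.] med [483. 350. 113.] hi [495. 356. 134.]
carrier 442 lo [415. 132.  88.] med [482. 350. 100.] hi [556. 371. 136.]
bar 250 lo [414. 335.  88.] med [482. 351.  97.] hi [556. 371. 102.]
 bar axis [-0.976  0.218] [484.7 353.1  96.1]
```

Run:
```python
from h import *
im=dict(np.load('pics/scene.npz')); P=pts(im)
for u,v in [(190,80),(205,150),(220,220),(240,310),(297,60),(300,120),(320,173),(430,238),(270,205),(300,195),(222,198),(290,225),(350,205),(377,288),(410,275),(360,60)]:
    print((u,v),np.nanmedian(P[v-1:v+2,u-1:u+2].reshape(-1,3),axis=0).round(0))
im=get_image('wrist'); np.savez('pics/wrist.npz',**im)
from scipy.spatial.transform import Rotation as Rn
s=sense(); q=s['tool_rot']; T=Rn.from_quat(q[[1,2,3,0]]).as_matrix()
c=-np.array(im['R']).T@np.array(im['t']); print('cam in tool',(T.T@(c-s['ee_pos'])).round(1),(np.array(im['R'])@T).round(3),im['fx'])
```

```text
(190, 80) [340. 509. 323.]
(205, 150) [341. 513. 138.]
(220, 220) [341. 510. -99.]
(240, 310) [ 340.  502. -509.]
(297, 60) [629. 493. 329.]
(300, 120) [629. 494. 158.]
(320, 173) [634. 401.  18.]
(430, 238) [625. -33.  70.]
(270, 205) [442. 356.   5.]
(300, 195) [522. 331.  21.]
(222, 198) [350. 474.  -1.]
(290, 225) [428. 221.  31.]
(350, 205) [598. 206.  29.]
(377, 288) [483. -33.   7.]
(410, 275) [526. -74.  54.]
(360, 60) [851. 494. 297.]
cam in tool [  71.5    0.  -141.6] [[ 0.001  1.    -0.   ]
 [-0.96   0.001 -0.28 ]
 [-0.28   0.001  0.96 ]] 341.1719056817184
```

Emit:
{"name": "play_rows", "arguments": {
  "commands": [
    [[0, -0.022, 0], 0],
    [[0, -0.022, 0], 0],
    [[0, -0.022, 0], 0],
    [[0, -0.022, 0], 0],
    [[0, -0.022, 0], 0],
    [[0, -0.022, 0], 0],
    [[0, -0.022, -0.01], 0],
    [[0, -0.016, -0.01], 0],
    [[-0.024, 0, -0.01], 0],
    [[-0.024, 0, 0], 0],
    [[-0.024, -0.001, 0], 0],
    [[-0.024, -0.001, 0], 0]
  ]
}}

```text
clock: 1.35
ee_pos: [261.0, 352.5, 261.3]
tool_rot: [0.0, 0.206, 0.979, 0.0]
contact_force: [0.9, -0.1, 0.0]
finger_gap: 1.0
grasp_force: 0.0
```

Emit:
{"name": "play_rows", "arguments": {
  "commands": [
    [[-0.03, -0.001, 0], 0],
    [[-0.03, -0.001, 0], 0],
    [[-0.03, -0.001, 0], 0],
    [[-0.03, -0.001, 0], 0],
    [[-0.03, -0.001, 0], 0],
    [[-0.03, -0.001, 0], 0],
    [[-0.01, 0.024, 0], -3],
    [[-0.004, 0.025, 0], -4],
    [[0, 0.025, 0], -4],
    [[0, 0.025, 0], 0],
    [[0, 0, 0], 0],
    [[0, 0, 0], 0]
  ]
}}

```text
clock: 2.55
ee_pos: [466.5, 363.2, 260.6]
tool_rot: [-0.0, 0.111, 0.994, -0.001]
contact_force: [-0.0, 0.0, 0.3]
finger_gap: 0.997
grasp_force: 0.0
```

```bash
cat >> h.py <<'E'
from scipy.spatial.transform import Rotation as Rn
def tool():
    s=sense(); q=s['tool_rot']; return s['ee_pos'],Rn.from_quat(q[[1,2,3,0]]).as_matrix()
E
python3 - <<'E'
from h import *
p,T=tool(); print(p.round(1),T.round(3).tolist())
im=grab('wrist'); cv2.imwrite('pics/w1.png',im['color'][...,::-1]); P=pts(im)
c=im['color'].astype(int)
m=(P[...,2]>127)&(P[...,2]<145); v,u=np.nonzero(m); print('grip top',P[m].mean(0).round(1),len(u),u.min(),u.max(),v.min(),v.max())
for nm,m in (('top',m),('bar',(P[...,2]>92)&(P[...,2]<106))):
    q=P[m]; r=cv2.minAreaRect(q[:,:2].astype(np.float32)); print(nm,r)
E
```

```text
[466.5 363.2 260.6] [[-0.975, 0.22, -0.001], [0.22, 0.975, -0.001], [0.001, -0.001, -1.0]]
grip top [479.1 393.8 134.8] 3133 0 639 0 351
top ((464.0445556640625, 348.0586242675781), (576.9164428710938, 279.96099853515625), 81.62064361572266)
bar ((483.61767578125, 405.7831726074219), (698.2076416015625, 360.88385009765625), 72.05136108398438)
```

View pics/w1.png

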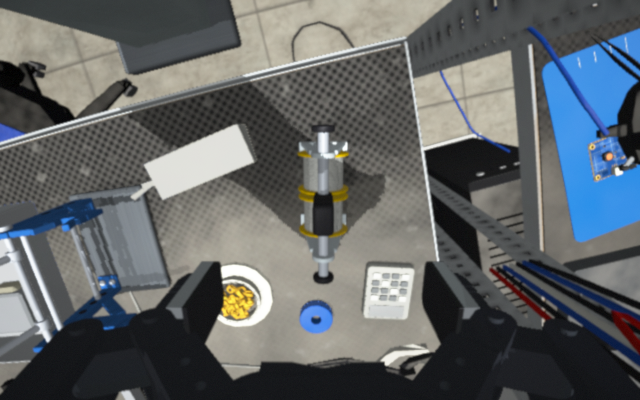

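The wrist picture shows the carrier upright in the image, with end collars at (322,128) and (322,280) and the black grip at (323,213), so the tool is already aligned with the bar. The stand is at lower left, with its uprights at (110,290) and (70,215). The cleaner is at (240,295) and the keypad box at (388,290).

Run:
```python
from h import *
p,T=tool()
im=dict(np.load('pics/wrist.npz')); P=pts(im)
B=np.zeros((400,640),bool);B[115:292,290:360]=1
for nm,lo,hi in (('top',130,145),('bar',94,106),('collar',100,110)):
    m=B&(P[...,2]>lo)&(P[...,2]<hi); q=P[m]; L=(q-p)@T
    print(nm,len(q),cv2.minAreaRect(q[:,:2].astype(np.float32)),'tool lo/hi',L.min(0).round(1),L.max(0).round(1),np.median(q[:,2]).round(1))
    d=q[:,:2]-q[:,:2].mean(0);print(' axis',np.linalg.svd(d)[2][0].round(4) if len(q)<3000 else '',)
    print(' fit in tool frame dy/dx',np.polyfit(L[:,0],L[:,1],1).round(4))
# stand from here
c=im['color'].astype(int);r,g,b=c[...,0],c[...,1],c[...,2]
m=(b>r+40)&(b>g+25)&(P[...,2]>120)&(P[...,2]<142)&(P[...,1]<160); v,u=np.nonzero(m)
k=cv2.kmeans(P[m][:,:2].astype(np.float32),2,None,(3,50,.1),10,0)
print('stand',len(u),k[2],P[m].min(0),P[m].max(0))
for i in (0,1):
    q=P[m][k[1].ravel()==i]; print(cv2.minAreaRect(q[:,:2].astype(np.float32)))
```

```text
top 664 ((486.3771057128906, 359.4506530761719), (16.854114532470703, 27.21211051940918), 77.02838134765625) tool lo/hi [-33.9  -7.  122.8] [ -6.7   9.8 130.8] 135.8
 axis [ 0.9778 -0.2094]
 fit in tool frame dy/dx [-0.0072  1.1848]
bar 1617 ((486.6809387207031, 359.3575744628906), (21.60356330871582, 152.0606689453125), 77.37447357177734) tool lo/hi [-96.7  -9.4 154.9] [ 55.4  12.4 166.8] 99.0
 axis [ 0.9762 -0.2167]
 fit in tool frame dy/dx [-0.0042  1.3838]
collar 534 ((486.95458984375, 359.32562255859375), (18.67927360534668, 151.58169555664062), 76.95421600341797) tool lo/hi [-96.7  -8.1 150.8] [ 54.9  11.1 160.8] 103.3
 axis [ 0.976  -0.2178]
 fit in tool frame dy/dx [-0.0032  1.3499]
stand 565 [[440.51166  101.52985 ]
 [557.0817    48.753754]] [435.89329277  42.34790243 120.00302138] [560.67479282 141.05447894 134.93109785]
((441.3920593261719, 104.91549682617188), (72.29562377929688, 7.2117743492126465), 85.48406219482422)
((558.006103515625, 49.17095947265625), (5.057335376739502, 13.831841468811035), 2.5191447734832764)
```

Emit:
{"name": "play_rows", "arguments": {
  "commands": [
    [[-0.0205, 0.0014, 0], 0],
    [[0, 0, 0.025], 0],
    [[0, 0, 0.025], 0],
    [[0, 0, 0.025], 0],
    [[0, 0, 0.025], 0],
    [[0, 0, 0.02], 0],
    [[0, 0, 0.02], 0],
    [[0, 0, 0.015], 0],
    [[0, 0, 0.006], 0],
    [[0, 0, 0], 0],
    [[0, 0, 0], 0]
  ]
}}

```text
clock: 3.7
ee_pos: [487.5, 360.0, 101.2]
tool_rot: [0.0, 0.111, 0.994, 0.0]
contact_force: [-0.2, 0.5, 0.3]
finger_gap: 1.0
grasp_force: 0.0
```

Emit:
{"name": "play_rows", "arguments": {
  "commands": [
    [[0, 0, 0], 0],
    [[0, 0, 0], 0],
    [[0, 0, 0], 0],
    [[0, 0, 0], 0],
    [[0, 0, 0], 0],
    [[0, 0, 0], 0],
    [[0, 0, 0], 0],
    [[0, 0, 0], 0]
  ],
  "grip": 0.0
}}

```text
clock: 4.5
ee_pos: [487.1, 359.7, 100.5]
tool_rot: [0.0, 0.111, 0.994, -0.0]
contact_force: [-1.0, -3.0, 3.7]
finger_gap: 0.206
grasp_force: 59.5
```

Emit:
{"name": "play_rows", "arguments": {
  "commands": [
    [[0, 0, -0.008], 0],
    [[0, 0, -0.012], 0],
    [[0, 0, -0.02], 0],
    [[0, 0, -0.02], 0],
    [[0, 0, -0.02], 0],
    [[0, 0, -0.02], -1.6],
    [[0, 0, -0.02], -2],
    [[0, 0, -0.015], -2],
    [[0, 0, -0.01], -2],
    [[0, 0, -0.005], 0]
  ]
}}

```text
clock: 5.5
ee_pos: [487.3, 360.5, 251.8]
tool_rot: [0.0, 0.045, 0.999, 0.001]
contact_force: [-0.9, 0.6, -6.7]
finger_gap: 0.201
grasp_force: 59.1
```

Emit:
{"name": "play_rows", "arguments": {
  "commands": [
    [[-0.002, -0.006, 0], 0],
    [[-0.003, -0.013, 0], 0],
    [[-0.004, -0.018, 0], 0],
    [[-0.005, -0.02, 0], 0],
    [[-0.005, -0.02, 0], 0],
    [[-0.005, -0.02, 0], 0],
    [[-0.003, -0.017, 0], 0],
    [[-0.002, -0.01, 0], 0],
    [[0, -0.004, 0], 0],
    [[0, 0, 0], 0],
    [[0, 0, 0], 0],
    [[0, 0, 0], 0]
  ]
}}

```text
clock: 6.7
ee_pos: [504.4, 230.7, 250.2]
tool_rot: [-0.0, 0.045, 0.999, 0.0]
contact_force: [0.6, 0.8, -6.2]
finger_gap: 0.2
grasp_force: 59.1
```

Run:
```python
from h import *
p,T=tool(); s=sense(); print(p.round(1),T.round(3).tolist(),s['contact_force'].round(1),s['grasp_force'])
for n in ('wrist','scene','side'):
    im=grab(n); P=pts(im)
    if n=='wrist': cv2.imwrite('pics/w2.png',im['color'][...,::-1])
    c=im['color'].astype(int);r,g,b=c[...,0],c[...,1],c[...,2]
    m=(b>r+35)&(b>g+20)&(P[...,2]>90)&(P[...,2]<142)&(P[...,1]<165)&(P[...,1]>20)&(P[...,0]>410)&(P[...,0]<590)
    q=P[m]
    for nm,a in (('near',q[q[:,0]<500]),('far',q[q[:,0]>500])):
        t=a[a[:,2]>126]
        print(n,nm,len(a),len(t),'y rng',t[:,1].min().round(1),t[:,1].max().round(1),'med x',np.median(t[:,0]).round(1),'slope',np.polyfit(t[:,1],t[:,0],1).round(4))
        h=[(int(y),len(w),(w[:,2].max().round(0),w[:,0].min().round(0),w[:,0].max().round(0))) for y in range(40,160,6) for w in [a[(a[:,1]>=y)&(a[:,1]<y+6)]] if len(w)]
        print(h)
```

```text
[504.4 230.7 250.2] [[-0.996, 0.089, -0.0], [0.089, 0.996, 0.0], [0.0, 0.0, -1.0]] [ 0.6  0.8 -6.2] 59.14079010486603
wrist near 1164 698 y rng 52.9 140.9 med x 439.6 slope [8.570000e-02 4.321804e+02]
[(52, 47, (np.float64(135.0), np.float64(434.0), np.float64(440.0))), (58, 73, (np.float64(134.0), np.float64(434.0), np.float64(442.0))), (64, 68, (np.float64(135.0), np.float64(435.0), np.float64(442.0))), (70, 76, (np.float64(135.0), np.float64(435.0), np.float64(441.0))), (76, 85, (np.float64(134.0), np.float64(436.0), np.float64(442.0))), (82, 81, (np.float64(132.0), np.float64(436.0), np.float64(443.0))), (88, 80, (np.float64(133.0), np.float64(437.0), np.float64(443.0))), (94, 86, (np.float64(132.0), np.float64(437.0), np.float64(444.0))), (100, 69, (np.float64(134.0), np.float64(438.0), np.float64(444.0))), (106, 145, (np.float64(135.0), np.float64(439.0), np.float64(445.0))), (112, 89, (np.float64(119.0), np.float64(439.0), np.float64(445.0))), (118, 51, (np.float64(107.0), np.float64(440.0), np.float64(445.0))), (124, 10, (np.float64(106.0), np.float64(440.0), np.float64(444.0
[... 5047 characters left out ...]
4(561.0))), (58, 11, (np.float64(135.0), np.float64(557.0), np.float64(562.0))), (64, 5, (np.float64(134.0), np.float64(559.0), np.float64(561.0))), (70, 1, (np.float64(131.0), np.float64(563.0), np.float64(563.0))), (82, 7, (np.float64(134.0), np.float64(560.0), np.float64(565.0))), (88, 17, (np.float64(134.0), np.float64(560.0), np.float64(564.0))), (94, 6, (np.float64(115.0), np.float64(559.0), np.float64(562.0))), (100, 8, (np.float64(109.0), np.float64(560.0), np.float64(563.0))), (106, 11, (np.float64(108.0), np.float64(562.0), np.float64(566.0))), (112, 18, (np.float64(119.0), np.float64(561.0), np.float64(566.0))), (118, 16, (np.float64(125.0), np.float64(562.0), np.float64(567.0)))]
```

Run:
```python
from h import *
p,T=tool()
im=dict(np.load('pics/wrist.npz')); P=pts(im); L=(P-p)@T
B=(abs(L[...,1])<14)&(abs(L[...,0])<90)
for lo,hi in ((-8,-2.5),(-2.5,14),):
    m=B&(L[...,2]>lo)&(L[...,2]<hi)&((L[...,0]>45)|(L[...,0]<-45)); q=L[m]
    for nm,a in (('near',q[q[:,0]>0]),('far',q[q[:,0]<0])):
        if len(a): print(lo,nm,len(a),'x',a[:,0].min().round(1),a[:,0].max().round(1),'y',a[:,1].min().round(1),a[:,1].max().round(1),'med',np.median(a,axis=0).round(1))
for x in range(-84,85,6):
    w=L[B&(L[...,0]>=x)&(L[...,0]<x+6)&(L[...,2]<40)&(L[...,2]>-12)]
    if len(w): print(x,len(w),w[:,1].min().round(1),w[:,1].max().round(1),'ztop',np.percentile(w[:,2],5).round(1))
```

```text
-8 near 752 x 48.1 76.3 y -6.7 7.5 med [71.   0.2 -3.8]
-8 far 215 x -52.1 -46.7 y -7.6 7.8 med [-48.7   0.3  -4.1]
-2.5 near 1829 x 45.0 76.5 y -10.5 11.0 med [61.   0.2  1.6]
-2.5 far 685 x -60.1 -45.1 y -10.7 11.6 med [-47.7   0.3   2. ]
-66 1 -4.4 -4.4 ztop 5.7
-60 5 -2.2 5.1 ztop 0.6
-54 360 -12.0 13.2 ztop -4.9
-48 635 -10.6 11.4 ztop -3.9
-42 32 -2.7 3.9 ztop 0.7
0 12 -7.7 8.8 ztop 39.0
6 247 -14.0 13.9 ztop -11.6
12 711 -9.7 12.8 ztop -11.1
18 272 -4.3 5.3 ztop 0.5
24 286 -4.7 5.2 ztop 0.7
30 305 -4.7 5.2 ztop 0.5
36 310 -4.6 5.1 ztop 0.7
42 265 -4.6 5.1 ztop 0.7
48 1018 -14.0 13.9 ztop -5.1
54 330 -4.5 4.9 ztop 0.4
60 341 -4.4 4.9 ztop 0.6
66 450 -10.2 10.7 ztop -4.1
72 593 -10.2 10.7 ztop -4.6
```

View pics/w2.png

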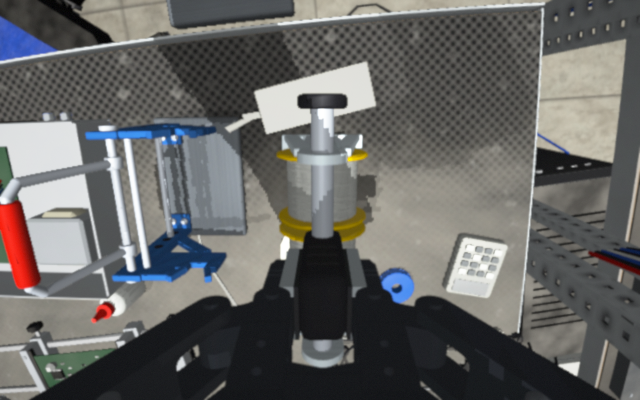

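The wrist picture shows the carrier held level under the fingers, its near collar at (323,100). The stand is on the left: hook plates at (150,130) and (170,268), red sleeve at (18,245), bottle cap at (103,312). All measurements agree, so I'm moving over the seats.

Emit:
{"name": "play_rows", "arguments": {
  "commands": [
    [[-0.001, -0.006, 0], 0],
    [[-0.001, -0.012, 0], 0],
    [[-0.001, -0.018, 0], 0],
    [[-0.002, -0.02, 0], 0],
    [[-0.002, -0.02, 0], 0],
    [[-0.001, -0.018, 0], 0],
    [[-0.001, -0.012, 0], 0],
    [[-0.0007, -0.0065, 0], 0],
    [[0, -0.0023, 0], 0],
    [[0, 0, 0], 0],
    [[0, 0, 0], 0]
  ]
}}

```text
clock: 7.95
ee_pos: [503.8, 115.2, 250.3]
tool_rot: [-0.0, 0.045, 0.999, 0.0]
contact_force: [-1.0, 0.3, -6.5]
finger_gap: 0.202
grasp_force: 59.4
```

Emit:
{"name": "play_rows", "arguments": {
  "commands": [
    [[0, 0, 0.006], 0],
    [[0, 0, 0.012], 0],
    [[0, 0, 0.015], 0],
    [[0, 0, 0.015], 0],
    [[0, 0, 0.015], 0],
    [[0, 0, 0.015], 0],
    [[0, 0, 0.01], 0],
    [[0, 0, 0.004], 0],
    [[0, 0, 0], 0],
    [[0, 0, 0], 0]
  ]
}}

```text
clock: 8.95
ee_pos: [504.2, 114.9, 158.8]
tool_rot: [0.0, 0.045, 0.999, 0.0]
contact_force: [0.8, -0.9, -5.3]
finger_gap: 0.198
grasp_force: 59.1
```

Run:
```python
from h import *
p,T=tool(); print(p.round(1),T.round(3).tolist(),sense()['contact_force'].round(1))
im=grab('wrist'); cv2.imwrite('pics/w3.png',im['color'][...,::-1]); P=pts(im)
c=im['color'].astype(int);r,g,b=c[...,0],c[...,1],c[...,2]; L=(P-p)@T
m=(b>r+35)&(b>g+20)&(P[...,2]>90)&(P[...,2]<142)&(P[...,1]<165)&(P[...,1]>20)&(P[...,0]>410)&(P[...,0]<590)
for nm,k in (('near',m&(P[...,0]<500)),('far',m&(P[...,0]>500))):
    q=L[k&(P[...,2]>126)]
    if len(q): print(nm,len(q),'toolx',np.percentile(q[:,0],[2,50,98]).round(1)); print(np.histogram(q[:,1],bins=range(-80,40,5))); print(q[:,1].min(),q[:,1].max())
B=(abs(L[...,1])<14)
for x in range(-84,85,6):
    w=L[B&(L[...,0]>=x)&(L[...,0]<x+6)&(L[...,2]<12)&(L[...,2]>-12)]
    if len(w): print(x,len(w),w[:,1].min().round(1),w[:,1].max().round(1),'ztop',np.percentile(w[:,2],5).round(1))
```

```text
[504.2 114.9 158.8] [[-0.996, 0.09, 0.001], [0.09, 0.996, 0.0], [-0.001, 0.0, -1.0]] [ 0.8 -0.9 -5.3]
near 1694 toolx [58.8 61.9 64.7]
(array([  0,   0,  51, 129, 128, 130, 140, 144, 134, 133, 131, 133, 125,
        97,   0,   0,   0,   0,  95, 123,   1,   0,   0]), array([-80, -75, -70, -65, -60, -55, -50, -45, -40, -35, -30, -25, -20,
       -15, -10,  -5,   0,   5,  10,  15,  20,  25,  30,  35]))
-67.31508054412666 20.106275423523254
far 68 toolx [-62.4 -60.8 -59.1]
(array([ 0,  0,  0,  0,  0,  0,  0,  0,  0,  0,  0,  0, 18, 16,  0,  0,  0,
        0, 13, 21,  0,  0,  0]), array([-80, -75, -70, -65, -60, -55, -50, -45, -40, -35, -30, -25, -20,
       -15, -10,  -5,   0,   5,  10,  15,  20,  25,  30,  35]))
-16.91597700802046 17.84040063457425
-60 5 -4.6 4.9 ztop 1.6
-54 347 -10.8 11.3 ztop -4.9
-48 638 -10.7 11.2 ztop -4.0
-42 33 -3.9 4.7 ztop 0.7
6 250 -14.0 14.0 ztop -11.6
12 707 -8.1 8.7 ztop -11.0
18 271 -4.5 5.1 ztop 0.5
24 287 -4.9 5.1 ztop 0.4
30 308 -4.9 5.0 ztop 0.5
36 308 -4.8 5.0 ztop 0.6
42 266 -4.8 4.9 ztop 0.8
48 746 -10.7 10.9 ztop -5.2
54 334 -4.7 4.8 ztop 0.5
60 340 -4.6 4.7 ztop 0.6
66 451 -10.5 10.5 ztop -3.9
72 594 -10.4 10.5 ztop -4.6
```

Emit:
{"name": "play_rows", "arguments": {
  "commands": [
    [[0, 0.0005, 0.008], 0],
    [[0, 0, 0.008], 0],
    [[0, 0, 0.006], 0],
    [[0, 0, 0.005], 0],
    [[0, 0, 0.004], 0],
    [[0, 0, 0.003], 0],
    [[0, 0, 0.002], 0],
    [[0, 0, 0.001], 0],
    [[0, 0, 0], 0],
    [[0, 0, 0], 0]
  ]
}}

```text
clock: 10.0
ee_pos: [504.0, 115.3, 121.5]
tool_rot: [0.0, 0.045, 0.999, 0.0]
contact_force: [0.1, 0.2, -6.1]
finger_gap: 0.2
grasp_force: 59.4
```

Emit:
{"name": "play_rows", "arguments": {
  "commands": [
    [[0, 0, 0.001], 0],
    [[0, 0, 0.001], 0],
    [[0, 0, 0.001], 0],
    [[0, 0, 0.001], 0],
    [[0, 0, 0], 0],
    [[0, 0, 0], 0]
  ]
}}

```text
clock: 10.6
ee_pos: [503.8, 115.2, 117.3]
tool_rot: [-0.0, 0.045, 0.999, -0.0]
contact_force: [0.4, 0.1, -5.5]
finger_gap: 0.202
grasp_force: 59.6
```

Emit:
{"name": "play_rows", "arguments": {
  "commands": [
    [[0, 0, 0.0005], 0],
    [[0, 0, 0.0005], 0],
    [[0, 0, 0], 0],
    [[0, 0, 0], 0]
  ]
}}

```text
clock: 11.0
ee_pos: [503.9, 115.2, 117.0]
tool_rot: [0.0, 0.045, 0.999, 0.0]
contact_force: [-4.2, -0.3, 6.6]
finger_gap: 0.201
grasp_force: 60.9
```

Emit:
{"name": "play_rows", "arguments": {
  "commands": [
    [[0, 0, 0.0005], 0],
    [[0, 0, 0.0005], 0],
    [[0, 0, 0], 0],
    [[0, 0, 0], 0]
  ]
}}

```text
clock: 11.4
ee_pos: [504.0, 115.2, 116.9]
tool_rot: [0.0, 0.045, 0.999, 0.0]
contact_force: [-6.9, -1.9, 13.4]
finger_gap: 0.2
grasp_force: 62.3
```

Run:
```python
from h import *
p,T=tool(); s=sense(); print(p.round(1),s['contact_force'].round(1),s['wrist_torque'].round(2))
im=grab('wrist'); P=pts(im); L=(P-p)@T
B=(abs(L[...,1])<14)
for x in range(-84,85,6):
    w=P[B&(L[...,0]>=x)&(L[...,0]<x+6)&(P[...,2]<135)&(P[...,2]>105)&(abs(L[...,1])<4)]
    if len(w): print(x,len(w),'ztop',np.percentile(w[:,2],[50,95]).round(1))
im=grab('scene'); cv2.imwrite('pics/s2.png',cv2.resize(im['color'][120:280,250:450,::-1],(800,640))[:600])
P=pts(im);L=(P-p)@T
for x in range(-84,85,6):
    w=P[B*0+(L[...,0]>=x)*(L[...,0]<x+6)*(P[...,2]<130)*(P[...,2]>105)*(abs(L[...,1])<6)>0]
    if len(w): print('sc',x,len(w),'ztop',np.percentile(w[:,2],[50,95]).round(1))
```

```text
[504.  115.2 116.9] [-6.9 -1.9 13.4] [-0.37  1.46 -0.01]
-60 7 ztop [115.5 116.2]
-54 130 ztop [121.1 122.3]
-48 258 ztop [115.7 121.4]
-42 32 ztop [115.5 116.5]
12 469 ztop [121.7 134.3]
18 232 ztop [115.3 116.4]
24 236 ztop [115.2 116.4]
30 237 ztop [115.3 116.5]
36 250 ztop [115.2 116.6]
42 224 ztop [115.3 116.6]
48 321 ztop [121.1 122.4]
54 269 ztop [115.2 116.5]
60 284 ztop [115.2 116.4]
66 287 ztop [115.6 121.1]
72 250 ztop [120.6 121.8]
sc -78 2 ztop [121.7 122.5]
sc -72 5 ztop [121.1 122.6]
sc -66 3 ztop [117.2 117.4]
sc -60 13 ztop [114.4 118.3]
sc -54 3 ztop [123.5 124.6]
sc -48 20 ztop [117.5 123.9]
sc -42 9 ztop [116.  117.8]
sc -36 10 ztop [116.1 117.3]
sc -30 10 ztop [116.  118.6]
sc -24 11 ztop [114.8 117.9]
sc 12 20 ztop [120.6 129.1]
sc 18 10 ztop [117.  118.3]
sc 24 12 ztop [115.4 118.4]
sc 30 10 ztop [115.3 118.5]
sc 36 12 ztop [117.1 118.9]
sc 42 9 ztop [116.5 117.5]
sc 48 8 ztop [122.8 123.5]
sc 54 2 ztop [121.1 124.5]
sc 60 10 ztop [115.7 118.1]
sc 66 8 ztop [116.4 118.5]
sc 72 24 ztop [119.3 123.9]
sc 78 2 ztop [114.  117.8]
```

View pics/s2.png

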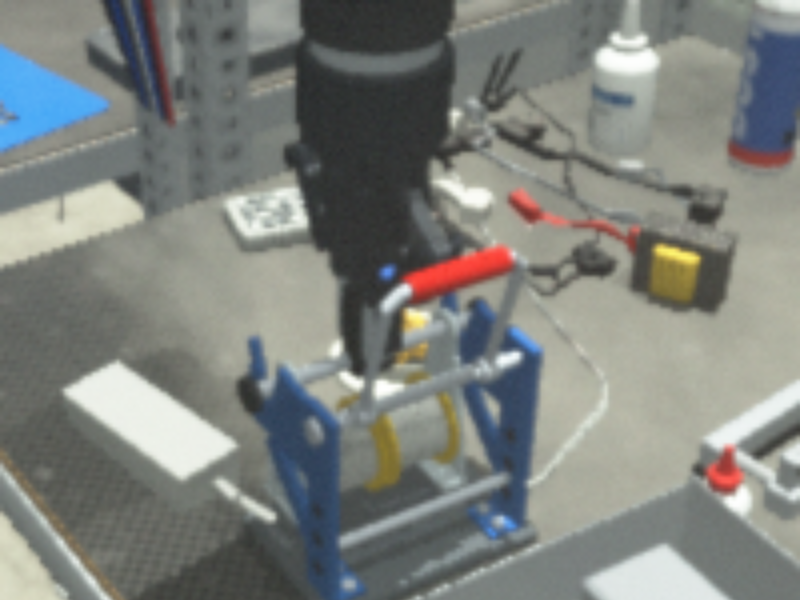

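The scene crop shows the bar in both hooks, the near collar outside its plate at (250,392) and the reels between the plates, with the red sleeve still up at (460,270). The bar is level at both ends, axis about 111 mm, so it is seated and I'm releasing.

Emit:
{"name": "play_rows", "arguments": {
  "commands": [
    [[0, 0, 0], 0],
    [[0, 0, 0], 0],
    [[0, 0, 0], 0],
    [[0, 0, 0], 0],
    [[0, 0, 0], 0],
    [[0, 0, 0], 0]
  ],
  "grip": 0.05
}}

```text
clock: 12.1
ee_pos: [503.9, 115.2, 115.2]
tool_rot: [-0.0, 0.045, 0.999, -0.0]
contact_force: [-0.6, -1.1, -0.5]
finger_gap: 0.584
grasp_force: 0.0
```

Emit:
{"name": "play_rows", "arguments": {
  "commands": [
    [[0, 0, -0.004], 0],
    [[0, 0, -0.008], 0],
    [[0, 0, -0.012], 0],
    [[0, 0, -0.015], 0],
    [[0, 0, -0.018], 0],
    [[0, 0, -0.02], 0],
    [[0, 0, -0.02], 0],
    [[0, 0, -0.02], 0],
    [[0, 0, -0.01], 0],
    [[0, 0, 0], 0]
  ]
}}

```text
clock: 13.1
ee_pos: [505.0, 115.5, 244.4]
tool_rot: [0.002, 0.045, 0.999, 0.0]
contact_force: [1.4, -0.7, 0.8]
finger_gap: 0.585
grasp_force: 0.0
```

Run:
```python
from h import *
p,T=tool(); print(p.round(1))
x0=np.array([503.4,115.8,0]); X=np.array([-.087,-.996,0]);Y=np.array([.996,-.087,0])
im=grab('wrist'); cv2.imwrite('pics/w4.png',im['color'][...,::-1])
for n in ('wrist','scene','side'):
    if n!='wrist': im=grab(n)
    P=pts(im); c=im['color'].astype(int);r,g,b=c[...,0],c[...,1],c[...,2]
    S=np.stack([(P-x0)@X,(P-x0)@Y,P[...,2]],-1)
    q=S[(r>g+70)&(r>b+70)&(P[...,2]>150)&(P[...,2]<230)&(abs(S[...,0])<130)&(abs(S[...,1])<60)]
    if len(q): print(n,'rod b,y,z',len(q),q.min(0).round(1),np.median(q,axis=0).round(1),q.max(0).round(1))
    for x in range(-80,80,16):
        w=S[(S[...,1]>=x)&(S[...,1]<x+16)&(S[...,2]<128)&(S[...,2]>105)&(abs(S[...,0])<5)]
        if len(w): print(x,len(w),'b',np.median(w[:,0]).round(1),'z',np.percentile(w[:,2],[50,90]).round(1),end='; ')
    print()
```

```text
[505.  115.5 244.4]
wrist rod b,y,z 2233 [ 69.3 -27.9 202.6] [ 74.2  -2.5 209.7] [ 83.5  27.5 213. ]
-80 203 b -0.2 z [119.  121.4]; -64 276 b -0.1 z [115.7 121.5]; -48 258 b -0.1 z [115.1 116.6]; -32 238 b -0.1 z [115.4 116.6]; -16 91 b -0.1 z [116.1 126.6]; 16 62 b 0.0 z [115.3 116.4]; 32 201 b 0.1 z [115.4 116.7]; 48 176 b 0.1 z [115.8 121.8]; 64 165 b 0.1 z [117.5 121.2]; 
scene rod b,y,z 170 [ 71.7 -29.2 203.2] [ 81.6  -2.6 210.6] [ 85.3  25.1 214.4]
-80 30 b 1.2 z [116.5 122.3]; -64 15 b 1.3 z [118.9 124.1]; -48 24 b 3.2 z [117.1 118.8]; -32 23 b 3.5 z [116.5 118.2]; -16 15 b 2.3 z [121.4 127. ]; 0 2 b 3.1 z [114.3 115.2]; 16 22 b 3.2 z [116.4 118.4]; 32 33 b 3.1 z [116.6 119.3]; 48 21 b 3.1 z [117.9 123.4]; 64 8 b -2.0 z [120.6 122.5]; 
side rod b,y,z 143 [ 72.2 -27.6 203. ] [ 8.240e+01 -2.000e-01  2.089e+02] [ 85.9  26.9 212.5]
-80 20 b 2.0 z [116.5 121.4]; -64 9 b 3.2 z [116.5 122.1]; -48 16 b 3.0 z [115.5 119.2]; -32 15 b 2.6 z [115.5 116.7]; -16 11 b 1.9 z [116.8 126.1]; 16 17 b 3.2 z [114.6 116. ]; 32 13 b 2.5 z [115.6 116.4]; 48 17 b 2.1 z [117.3 122.3]; 64 7 b -1.3 z [116.7 121.5];
```

Emit:
{"name": "play_rows", "arguments": {
  "commands": [
    [[0, -0.005, 0], 0],
    [[0.001, -0.01, 0], 0],
    [[0.001, -0.015, 0], 0],
    [[0, -0.018, 0], 0],
    [[0, -0.018, 0], 0],
    [[0, -0.018, 0], 0],
    [[0, -0.015, 0], 0],
    [[0, -0.009, 0], 0],
    [[0, -0.004, 0], 0],
    [[0, 0, 0], 0]
  ],
  "grip": 0.0
}}

```text
clock: 14.25
ee_pos: [491.6, 3.3, 242.3]
tool_rot: [-0.0, 0.046, 0.999, 0.0]
contact_force: [0.9, -0.4, 0.0]
finger_gap: 0.001
grasp_force: 0.0
```

Emit:
{"name": "play_rows", "arguments": {
  "commands": [
    [[0, 0, 0.006], 0],
    [[0, 0, 0.012], 0],
    [[0, 0, 0.015], 0],
    [[0, 0, 0.012], 0],
    [[0, 0, 0.007], 0],
    [[0, 0, 0.003], 0],
    [[0, 0, 0], 0],
    [[0, 0, 0], 0]
  ]
}}

```text
clock: 15.05
ee_pos: [492.1, 3.9, 187.7]
tool_rot: [0.0, 0.045, 0.999, 0.0]
contact_force: [0.2, 0.7, 0.3]
finger_gap: -0.003
grasp_force: 0.0
```

Run:
```python
from h import *
p,T=tool(); print(p.round(1))
im=grab('scene'); cv2.imwrite('pics/s3.png',cv2.resize(im['color'][120:260,260:440,::-1],(771,600)))
```

```text
[492.1   3.9 187.7]
```

View pics/s3.png

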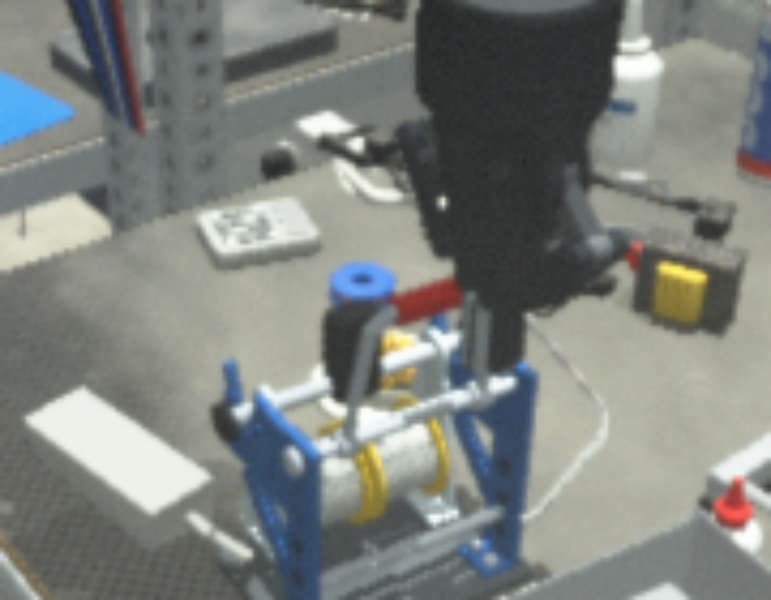

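The scene crop shows the closed fingertips at about (500,350), behind the red sleeve at (425,298). The carrier still hangs in the hooks. Now I'm pushing the keeper forward from behind.

Emit:
{"name": "play_rows", "arguments": {
  "commands": [
    [[0, 0.004, 0], 0],
    [[0, 0.006, 0], 0],
    [[0, 0.007, 0], 0],
    [[0, 0.007, 0], 0],
    [[0, 0.007, 0], 0],
    [[0, 0.007, 0], 0],
    [[0, 0.007, 0], 0],
    [[0, 0.005, 0], 0],
    [[0, 0, 0], 0]
  ]
}}

```text
clock: 16.0
ee_pos: [496.2, 54.5, 187.1]
tool_rot: [-0.0, 0.045, 0.999, 0.0]
contact_force: [-0.2, -0.5, -0.1]
finger_gap: 0.002
grasp_force: 0.0
```

Emit:
{"name": "play_rows", "arguments": {
  "commands": [
    [[0, 0.005, 0], 0],
    [[0, 0.007, 0.001], 0],
    [[0, 0.007, 0.002], 0],
    [[0, 0.007, 0.002], 0],
    [[0, 0.007, 0.002], 0],
    [[0, 0.005, 0.002], 0],
    [[0, 0.003, 0], 0],
    [[0, 0, 0], 0]
  ]
}}

```text
clock: 16.8
ee_pos: [500.1, 95.2, 178.4]
tool_rot: [0.0, 0.045, 0.999, 0.0]
contact_force: [-0.1, 0.1, -0.1]
finger_gap: 0.003
grasp_force: 0.0
```

```bash
cat > rod.py <<'E'
from h import *
p,T=tool(); print(p.round(1),sense()['contact_force'].round(1))
x0=np.array([503.4,115.8,0]); X=np.array([-.087,-.996,0]);Y=np.array([.996,-.087,0])
print('tcp b,y',((p-x0)@X).round(1),((p-x0)@Y).round(1))
for n in ('wrist','scene','side'):
    im=grab(n); P=pts(im); c=im['color'].astype(int);r,g,b=c[...,0],c[...,1],c[...,2]
    S=np.stack([(P-x0)@X,(P-x0)@Y,P[...,2]],-1)
    q=S[(r>g+70)&(r>b+70)&(P[...,2]>105)&(P[...,2]<230)&(abs(S[...,0])<130)&(abs(S[...,1])<60)]
    if len(q): print(n,'rod b,y,z',len(q),np.percentile(q,2,axis=0).round(1),np.median(q,axis=0).round(1),np.percentile(q,98,axis=0).round(1))
    for x in (-60,-45,-30,15,30,45,60):
        w=S[(abs(S[...,1]-x)<5)&(S[...,2]<119)&(S[...,2]>105)&(abs(S[...,0])<6)]
        if len(w): print(' bar',x,'z',np.percentile(w[:,2],[50,90]).round(1),end='; ')
    print()
E
python3 rod.py
```

```text
[500.1  95.2 178.4] [-0.1  0.1 -0.1]
tcp b,y 20.8 -1.5
wrist rod b,y,z 2135 [ -5.2 -27.4 188.6] [  0.5 -12.9 192.2] [  6.3   6.8 193.8]
 bar -60 z [115.  116.2];  bar -45 z [115.3 116.4];  bar -30 z [115.2 116.3]; 
scene rod b,y,z 32 [  1.  -28.4 189.6] [  5.8 -20.  192.9] [  8.9 -12.  195.4]
 bar -60 z [116.  118.5];  bar -45 z [116.4 118.1];  bar -30 z [115.1 117.9];  bar 15 z [115.5 116.8];  bar 30 z [115.7 118.1];  bar 45 z [116.4 117.9];  bar 60 z [114.1 117.7]; 
side rod b,y,z 17 [  3.7 -24.6 189.4] [  6.2 -18.2 191.6] [  7.8 -10.6 193.5]
 bar -60 z [114.8 116.1];  bar -45 z [115.2 115.8];  bar -30 z [114.7 117. ];  bar 15 z [112.3 116.7];  bar 30 z [115.6 116.7];  bar 45 z [115.7 117.7];  bar 60 z [113.4 115.9];
```

Emit:
{"name": "play_rows", "arguments": {
  "commands": [
    [[0, -0.004, 0], 0],
    [[0, 0, -0.01], 0],
    [[0, 0, -0.013], 0],
    [[0, 0, -0.01], 0],
    [[0, 0, -0.003], 0],
    [[0, 0.008, 0], 0],
    [[0, 0.01, 0], 0],
    [[0, 0.008, 0], 0],
    [[0, 0.002, 0], 0],
    [[0, 0, 0], 0],
    [[0, 0, 0], 0]
  ]
}}

```text
clock: 18.05
ee_pos: [502.0, 118.5, 214.0]
tool_rot: [-0.0, 0.045, 0.999, -0.0]
contact_force: [-0.2, -0.6, -0.7]
finger_gap: -0.001
grasp_force: 0.0
```

Emit:
{"name": "play_rows", "arguments": {
  "commands": [
    [[0, 0, 0.007], 0],
    [[0, 0, 0.008], 0],
    [[0, 0.001, 0.005], 0],
    [[0, 0.005, 0.005], 0],
    [[0, 0.005, 0.005], 0],
    [[0, 0.004, 0.006], 0],
    [[0, 0.004, 0.006], 0],
    [[0, 0.003, 0.006], 0],
    [[0, 0.003, 0.007], 0],
    [[0, 0, 0], 0]
  ]
}}

```text
clock: 19.05
ee_pos: [503.7, 143.1, 157.9]
tool_rot: [-0.001, 0.045, 0.999, -0.001]
contact_force: [0.4, -0.8, 0.3]
finger_gap: -0.001
grasp_force: 0.0
```

```bash
python3 rod.py
```

```text
[503.7 143.1 157.9] [ 0.4 -0.8  0.3]
tcp b,y -27.3 -2.1
wrist rod b,y,z 1059 [-31.1 -27.5 151.6] [-24.7 -19.6 155.3] [-18.5  -7.9 157.3]
 bar -60 z [115.  116.3];  bar -45 z [115.1 116.4];  bar -30 z [115.2 116.5];  bar 30 z [114.6 116.1];  bar 45 z [114.7 115.9]; 
scene rod b,y,z 77 [-23.7 -27.7 151.9] [-19.2   1.1 155.7] [-16.3  23.2 159.4]
 bar -60 z [116.8 117.8];  bar -45 z [116.6 118.4];  bar -30 z [115.8 117.9];  bar 15 z [115.3 117.2];  bar 30 z [116.5 118.3];  bar 45 z [115.8 117.7];  bar 60 z [116.9 117.6]; 
side rod b,y,z 45 [-22.9 -25.4 149.5] [-18.2   8.4 154.2] [-15.6  23.7 156.5]
 bar -60 z [114.8 117.3];  bar -45 z [114.8 116.5];  bar -30 z [114.6 116.2];  bar 15 z [113.9 115.5];  bar 30 z [115.1 117. ];  bar 45 z [115.  116.6];  bar 60 z [115.9 117.6];
```

Emit:
{"name": "play_rows", "arguments": {
  "commands": [
    [[0, 0.003, 0.006], 0],
    [[0, 0.002, 0.006], 0],
    [[0, 0.001, 0.006], 0],
    [[0, 0.0005, 0.005], 0],
    [[0, 0, 0.003], 0],
    [[0, 0, 0.002], 0],
    [[0, 0, 0.001], 0],
    [[0, 0, 0], 0],
    [[0, 0, 0], 0]
  ]
}}

```text
clock: 20.1
ee_pos: [505.0, 149.6, 130.4]
tool_rot: [0.0, 0.045, 0.999, -0.0]
contact_force: [-0.2, -1.1, 0.5]
finger_gap: -0.001
grasp_force: 0.0
```

Emit:
{"name": "play_rows", "arguments": {
  "commands": [
    [[0, 0, 0.0005], 0],
    [[0, 0, 0.0005], 0],
    [[0, 0, 0.0005], 0],
    [[0, 0, 0], 0],
    [[0, 0, 0], 0]
  ]
}}

```text
clock: 20.6
ee_pos: [505.2, 149.8, 129.4]
tool_rot: [0.0, 0.045, 0.999, 0.0]
contact_force: [-1.0, -1.2, 5.7]
finger_gap: -0.001
grasp_force: 2.8
```

Emit:
{"name": "play_rows", "arguments": {
  "commands": [
    [[0, 0, 0.0005], 0],
    [[0, 0, 0.0005], 0],
    [[0, 0, 0], 0],
    [[0, 0, 0], 0]
  ]
}}

```text
clock: 21.0
ee_pos: [505.2, 149.8, 129.1]
tool_rot: [0.001, 0.045, 0.999, 0.0]
contact_force: [-4.8, -1.4, 11.7]
finger_gap: 0.001
grasp_force: 6.0
```

```bash
python3 rod.py
```

```text
[505.2 149.8 129.1] [-4.8 -1.4 11.7]
tcp b,y -34.0 -1.1
wrist rod b,y,z 1153 [-36.  -27.5 123.3] [-29.3 -19.1 127.3] [-23.4  -6.4 129.3]
 bar -60 z [115.  116.3];  bar -45 z [115.2 116.2];  bar -30 z [115.4 116.4];  bar 30 z [112.7 113.6]; 
scene rod b,y,z 34 [-29.4 -28.1 124.6] [-24.4 -19.3 128.2] [-20.5  -7.8 130.7]
 bar -60 z [116.3 117.9];  bar -45 z [116.3 117.8];  bar -30 z [116.5 118.4];  bar 15 z [115.6 118.3];  bar 30 z [116. 118.];  bar 45 z [114.1 116.9];  bar 60 z [116.6 118.3]; 
side rod b,y,z 16 [-25.7 -26.7 123.4] [-22.8 -19.6 127.2] [-21.1 -10.7 128.5]
 bar -60 z [114.7 117.6];  bar -45 z [115.9 116.9];  bar -30 z [115.6 116.4];  bar 15 z [115.1 116.7];  bar 30 z [115.9 118.1];  bar 45 z [115.7 116.1];  bar 60 z [116.1 117.4];
```

Firm stop at tip height 129 mm, which is exactly the rod on its stop (122 + 7). Now I'm lifting away and taking one last look.

Emit:
{"name": "play_rows", "arguments": {
  "commands": [
    [[0, 0, -0.003], 0],
    [[0, 0.002, -0.008], 0],
    [[0, 0.003, -0.012], 0],
    [[0, 0.005, -0.018], 0],
    [[0, 0.01, -0.02], 0],
    [[0, 0.012, -0.02], 0],
    [[0, 0.012, -0.02], 0],
    [[0, 0.012, -0.015], 0],
    [[0, 0.008, -0.008], 0],
    [[0, 0, 0], 0],
    [[0, 0, 0], 0]
  ]
}}

```text
clock: 22.25
ee_pos: [510.5, 213.4, 251.3]
tool_rot: [-0.0, 0.045, 0.999, -0.0]
contact_force: [0.3, -1.1, -0.1]
finger_gap: -0.003
grasp_force: 0.0
```

```bash
python3 rod.py; python3 -c "
from h import *
im=dict(np.load('pics/scene.npz')); cv2.imwrite('pics/s4.png',cv2.resize(im['color'][130:270,260:440,::-1],(771,600)))"
```

```text
[510.5 213.4 251.3] [ 0.3 -1.1 -0.1]
tcp b,y -97.8 -1.5
wrist rod b,y,z 1013 [-35.8 -26.5 123.4] [-30.8  -1.  127.6] [-24.1  25.9 129.4]
 bar -60 z [115.  116.2];  bar -45 z [114.9 116.4];  bar -30 z [115.2 116.3];  bar 15 z [113.5 116. ];  bar 30 z [114.9 116.1];  bar 45 z [115.2 117.6];  bar 60 z [115.  116.3]; 
scene rod b,y,z 49 [-31.1 -28.2 124. ] [-25.1 -17.4 129.2] [-21.6  -5.4 131.4]
 bar -60 z [116.9 117.8];  bar -45 z [116.5 118.3];  bar -30 z [116.4 117.6];  bar 15 z [115.8 117.7];  bar 30 z [116.6 117.6];  bar 45 z [115.9 118.5];  bar 60 z [116.3 117.7]; 
side rod b,y,z 35 [-28.3 -25.4 122.3] [-23.3 -14.9 127.2] [-19.4  -4.  129.2]
 bar -60 z [114.7 116.3];  bar -45 z [115.1 116. ];  bar -30 z [115.  115.7];  bar 15 z [114.3 115.5];  bar 30 z [115.2 116.5];  bar 45 z [116.1 117.7];  bar 60 z [115.1 116.6];
```

View pics/s4.png

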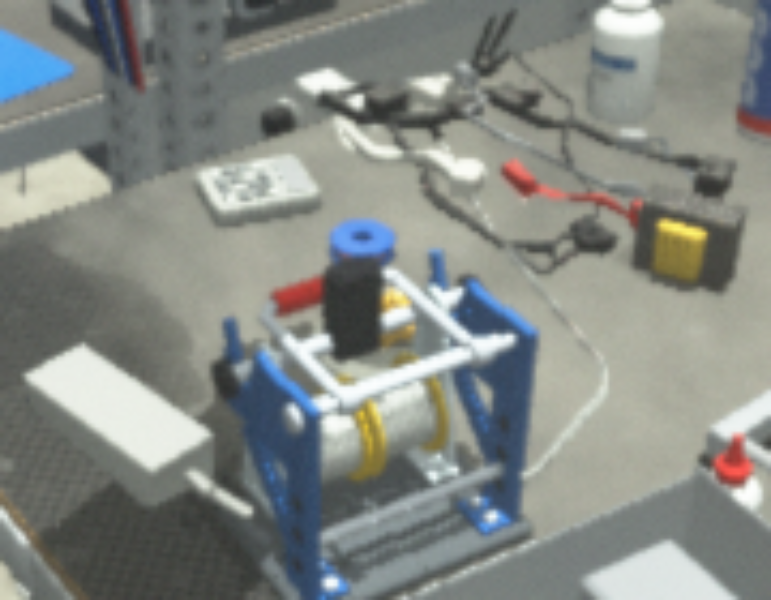

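The final crop shows the carrier hanging in both hooks and the keeper lying level over the bar, with the red sleeve at (298,295) in front of the grip. The keypad box at (260,185), the cleaner behind the reels and the bottle at (735,470) haven't moved.

```bash
python3 -c "
from bench import *
print(finish_job())"
```

```text
the job is handed in; nothing more can be done
None
```

The carrier is hung with its bar fully down in both hooks, the keeper is down on its stop over the bar, the cleaner, keypad box and bottle were left where they were, and the job is handed in at about 22 s of the 64 s allowed.

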